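# Rock a tight stopper out of a leaning valve port

## Task

Take the steel stopper by its grip tab and work it out of the valve body's leaning port: rock it from side to side while pulling gently along the port's axis, so that the valve body stays home in its cradle. Then lower the stopper into the blue bin, let go of it there and leave the other things on the bench alone.

Things in the scene. Friction and masses are not known exactly. Their poses are not given: they have to be found in the camera images.
- stopper: Steel stopper, 76 mm long, 0.15 kg, stuck in the valve body's port, its axes along port_mouth's. Origin: centre of its inner end; z along its axis, outward. Square shank 26 x 26 mm up to z = 28 mm, round collar 46 mm wide to z = 36 mm, then a flat grip tab to z = 76 mm. At the start the origin is 22 mm below the mouth, the collar 6 mm above it.
- stopper_grip (a point): Middle of the stopper's grip tab, on its axis, 60 mm from its inner end; axes as the stopper's. The tab is 32 mm wide (x), 40 mm tall (z, 24 mm below this point to 16 mm above it) and 14 mm thick (y): take it by its two broad faces, closing along y.
- port_mouth (a point): Centre of the port's mouth in the top face (66 mm in x, 84 in y) of the aluminium valve body. z: port axis, outward, leaning 30 degrees from vertical toward the robot's side. y: level, the direction of rocking. The port is 38 mm long in y, 30 mm deep: the shank has 6 mm free to either side. In x two rubber-faced spring cheeks (26 N each, 2 to 20 mm below the mouth) clamp it.
- valve_body (a joint): How far (m) the valve body has slid out of its fixed steel cradle along the port axis; 0 = home. It only rests there: a pull of about 20 N draws it out, let go it slides back. A straight pull on the stopper (25 to 40 N to slide) draws it out; rocking +-9 degrees about the shank's top (28 mm from its end), some 2 mm of pull a swing, frees the stopper with much less.
- parts_bin: Blue open-topped plastic hopper bin, fixed, 250 mm (x) x 152 mm (y) x 116 mm high; origin at the centre of its underside, inner floor 7 mm above it, inside 226 x 126 mm. The end wall toward its -x is only 61 mm high, the other walls 116 mm.
- torch: Black torch lying on the bench, 122 mm long, 36 mm thick; bystander. Origin under its middle.
- wrench: Steel spanner lying flat, 184 mm long, 9 mm thick; bystander. Origin under its middle.
- tape_measure: Black tape measure, 80 mm long, 69 mm high; bystander. Origin under its middle.
- pliers: Pliers with black handles, lying flat, 190 mm long; bystander. Origin under their middle.
- can: Drinks can, upright, 66 mm in diameter, 119 mm high; bystander. Origin under its middle.
Mind the look-alikes: they are no part of the job. Several things have the shape of the stopper; the one meant has the colours described above.

How it is judged:
On the way, in this order (a step that is already met when the one before it is completed fails the run):
1. the stopper has been rocked at least 3.5 degrees off the port's axis while its end is still more than 8 mm inside the port (angle between the z axis of stopper and the z axis of port_mouth, either way round above 0.061 rad and z of stopper in the frame of port_mouth below -0.008 m), for 0.02 s.
2. the stopper is clear of the port and the valve body is home in its cradle (z of stopper in the frame of port_mouth above 0.01 m and value of joint valve_body below 0.004 m), for 0.1 s.
3. the stopper's lower end is inside the bin, below 100 mm, while it is still held (x of stopper in the frame of parts_bin between -0.115 and 0.115 m and y of stopper in the frame of parts_bin between -0.066 and 0.066 m and z of stopper in the frame of parts_bin below 0.1 m and contact force between stopper and the fingers above 0.5 N), for 0.1 s.
At the end, for the whole second after the job is handed in: The stopper lies at rest in the bin (its origin within 115 mm of the bin's middle along x, 66 mm along y, and below 100 mm), released, and the valve body is home in its cradle (within 4 mm) (x of stopper in the frame of parts_bin between -0.115 and 0.115 m and y of stopper in the frame of parts_bin between -0.066 and 0.066 m and z of stopper in the frame of parts_bin below 0.1 m and linear speed of stopper below 0.02 m/s and angular speed of stopper below 0.3 rad/s and value of joint valve_body below 0.004 m); the robot touches nothing.
It fails at once if the valve body is pulled more than 8 mm out of its cradle (value of joint valve_body above 0.008 m).
It fails at once if the torch, wrench, tape measure, pliers or can is moved more than 25 mm (distance of any of torch, wrench, tape_measure, pliers, can from where it was at the start of the episode above 0.025 m).
It also fails if it takes over 64 s, if anything falls off the work surface, if the arm or the gripper's body presses on something with over 40 N, if the wrist force passes 120 N, or if a joint passes its speed limit or range.

## Robot

A 6-joint arm with a two-finger parallel gripper is mounted at the origin on the work surface; the furniture and walls round the work are solid. World frame = base frame: x ahead of the robot, y to its left, z up, the work surface at z = 0. Lengths are in m, angles in rad, forces in N, time in s.
With the tool pointing down it reaches from about 0.35 to 0.975 m from the base axis. Payload 4.9 kg.
Tool frame: the origin (TCP) lies midway between the tips of the shut fingers; the grasp point (between the pads) lies 19 mm behind it; z points along the fingers, x is the direction in which the jaws open and shut, and the axes are right-handed (so a half turn about z gives the same grasp; the last joint's range is limited). The gripper opens to 85 mm and grips with 20 to 120 N. Pads are 22 mm wide; open, the fingers measure 114 mm over their backs; the gripper's body (76 mm by 85 mm) begins 54 mm behind the grasp point. The pads swing forward as they close: fully open they stand 13 mm farther back than shut.
Start: joints at [-1.309, 0.053, 1.613, -0, 1.476, -0.119], TCP at [0.232, -0.58, 0.231] pointing down, gripper open.
Joint ranges: [-3.01, 3.01], [-1.01, 2.22], [0.06, 2.58], [-1.02, 4.17], [0.09, 2.62], [-3.14, 3.14]. Speed limits (rad/s): [2.57, 2.57, 3.14, 3.14, 3.14, 3.14].

## Interface

Orientations are given as a rotation vector (axis times angle).
In Python, from station import ctrl gives the robot as it stands.
- The arm moves only by the tool step_arm, never from a script. Its argument "increments" is text: rows parted by semicolons, each of 6 numbers parted by spaces: the shift along the tool's x, y, z as a fraction of full scale, then the turn, a rotation vector about the tool's x, y, z as a fraction of full scale. In form: x y z rx ry rz; .... A call has 1 to 12 rows; each row shifts and turns the commanded pose from where the row before left it, along the tool's axes as they then stand; what a row does not reach is not made up. Full scale, the value 1, is 0.025 m for a shift and 0.1 rad for a turn. A row lasts 1/12 s, in which the tool goes at most 41.7 mm and 7.16 degrees, less where a joint would pass 70% of its speed; a pose out of reach is approached as far as the arm can. A call with a number of a shift or a turn outside -1 to 1 is refused whole. A call with a gripper value outside its range is refused whole. "fingers" is the opening, from -1 (shut) to 1 (fully open), so that 0 is half open, set as the call begins (left out, the last holds). The fingers move at their own pace and stop on an object; "newtons" is the grip in N (left out, the last holds). Time passes only in rows, so rows that do not move let the fingers close. It gives the time, the measured TCP pose, the force and the opening at its end, in the units of the state.
- ctrl.get_obs(): the state, without advancing time (a new reading comes with each control period).
- ctrl.get_image(name): name is "scene" or "top"; returns a dict with "pixels" (384x512x3 uint8, red, green, blue), "intrinsics" (3x3 intrinsics, pixels), "eye" and "orientation" of the camera in the world. Camera axes: x right, y down, z forward; pixel columns grow to the right and rows downward; lengths in m; the calibration is good to about 2 mm. A picture is of the moment at which its call begins. There is no depth.
- ctrl.finish_job(): hands the job in, once; it reports no verdict.
The state is a dict: "t": time; "q": joint angles; "dq": joint speeds; "effort": joint torques, N m; "tool_pos": TCP position; "tool_rot": TCP orientation; "contact_force": force on the tool from outside, world axes, zero at the start; "wrist_torque": the same for the moment, N m; "opening": finger opening in m.
Only numpy, scipy, OpenCV 4.12 (cv2) and the standard library are available. Lean on these libraries where they do the work, as an engineer would, in place of code of your own. Each camera call takes 0.05 s, during which the arm holds its last target.

## Working session

There is one attempt and no reset: what is moved stays moved. The work goes in short steps, Python scripts to look and compute and a tool call to move; the robot and the scene stay as the last step left them, time stands still between calls to the robot, and variables do not carry over. Pictures are saved under pics/ and viewed, and the job is handed in when it is done.

Besides the shell and the picture viewer there is one more tool, called after "Emit:" as name(argument=value, ...), one argument or row to a line, values as JSON. step_arm: Moves the arm, as the interface text tells. Shift numbers are shares of 0.025 m and turn numbers shares of 0.1 rad, none past 1 either way. Its arguments: {"type":"object","properties":{"increments":{"type":"string"},"fingers":{"type":"number"},"newtons":{"type":"number"}},"required":["increments"]}

```bash
ls; mkdir -p pics; cat > h.py <<'E'
import numpy as np, cv2
from station import ctrl
from scipy.spatial.transform import Rotation as R
def snap(name,fn):
    im=ctrl.get_image(name); np.savez('pics/'+fn+'.npz',**{k:np.array(v) for k,v in im.items()})
    cv2.imwrite('pics/'+fn+'.png',im['pixels'][:,:,::-1]); return im
def load(fn): return dict(np.load('pics/'+fn+'.npz'))
def crop(fn,u0,v0,u1,v1,s,out):
    im=load(fn)['pixels'][v0:v1,u0:u1,::-1]
    cv2.imwrite('pics/'+out+'.png',cv2.resize(im,None,fx=s,fy=s,interpolation=cv2.INTER_CUBIC))
def rotm(o):
    o=np.array(o); 
    return o if o.shape==(3,3) else R.from_rotvec(o).as_matrix()
def proj(im,P):
    Rm=rotm(im['orientation']); p=(np.atleast_2d(P)-im['eye'])@Rm
    q=p@np.array(im['intrinsics']).T; return q[:,:2]/q[:,2:]
def ray(im,uv):
    d=np.linalg.inv(im['intrinsics'])@[uv[0],uv[1],1]; return rotm(im['orientation'])@d
def onz(im,uv,z):
    d=ray(im,uv); e=np.array(im['eye']); return e+d*(z-e[2])/d[2]
def tri(im1,uv1,im2,uv2):
    d1,d2=ray(im1,uv1),ray(im2,uv2); A=np.c_[d1,-d2]; e1,e2=np.array(im1['eye']),np.array(im2['eye'])
    s=np.linalg.lstsq(A,e2-e1,rcond=None)[0]; a,b=e1+s[0]*d1,e2+s[1]*d2
    return (a+b)/2,np.linalg.norm(a-b)
E
python3 - <<'E'
from h import *
for n in ('scene','top'):
    im=snap(n,n+'0'); print(n,im['intrinsics'],im['eye'],im['orientation'])
print(ctrl.get_obs())
E
```

```text
pics
scene [[407.72249918   0.         262.08593849]
 [  0.         407.72249918 197.64523856]
 [  0.           0.           1.        ]] [-0.29109434 -0.68729535  1.14218057] [-2.19522507  0.97778529 -0.4216146 ]
top [[402.58598835   0.         252.55604582]
 [  0.         402.58598835 192.12014273]
 [  0.           0.           1.        ]] [ 0.2593114  -0.04759298  1.29445429] [-2.25079633  1.94943054 -0.20734713]
{'t': 0.1, 'q': array([-1.30899995e+00,  5.33190496e-02,  1.61417358e+00, -2.38951176e-05,
        1.47599529e+00, -1.18982577e-01]), 'dq': array([-1.11432418e-03,  9.14338078e-04, -1.81148671e-03, -6.97278516e-06,
        1.59987688e-03, -1.68691269e-05]), 'effort': array([-2.10815833e-04, -3.94904995e+01, -3.71362674e+01, -1.28761831e-04,
        3.93098817e-03, -1.12966617e-06]), 'tool_pos': array([ 0.23213294, -0.57967805,  0.23015838]), 'tool_rot': array([-2.60067833e+00,  1.76022375e+00,  2.27352915e-03]), 'contact_force': array([-0.37405478,  0.56473741, -0.16606723]), 'wrist_torque': array([ 0.02899629, -0.01565238, -0.03928552]), 'opening': 0.08562270144243891}
```

View pics/scene0.png

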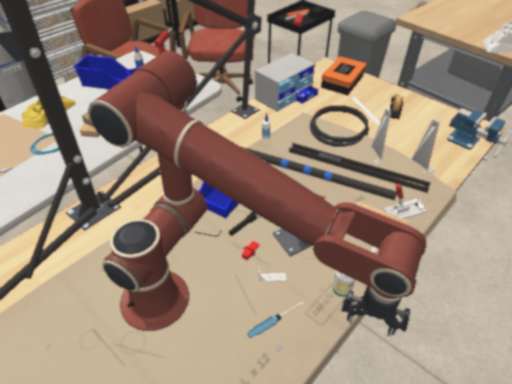

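View pics/top0.png

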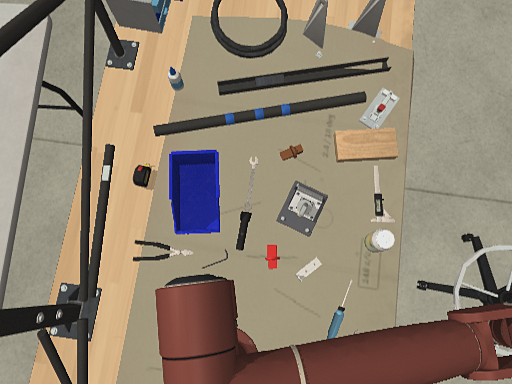

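```bash
python3 - <<'E'
from h import *
crop('top0',265,170,345,245,9,'c1'); crop('top0',130,140,250,260,5,'c2'); crop('scene0',190,150,350,290,5,'c3')
E
```

```text
(no output)
```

View pics/c1.png

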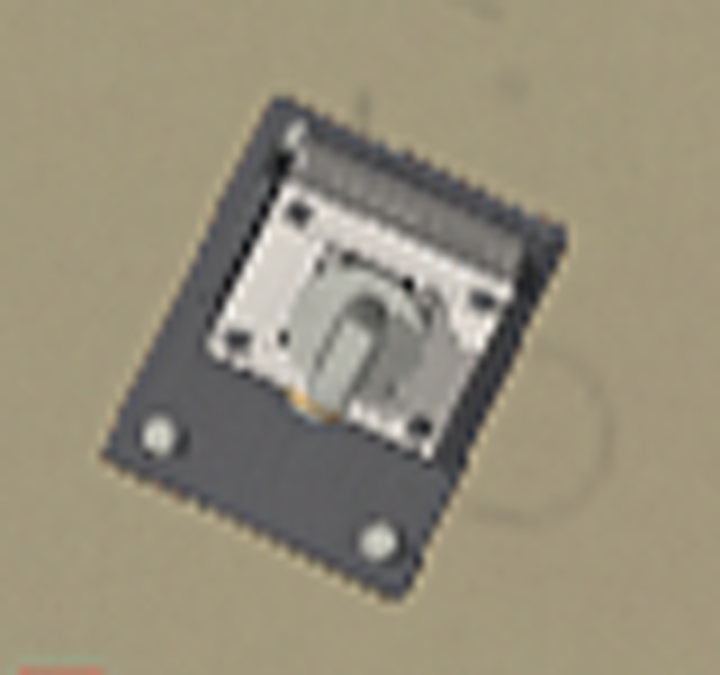

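View pics/c2.png

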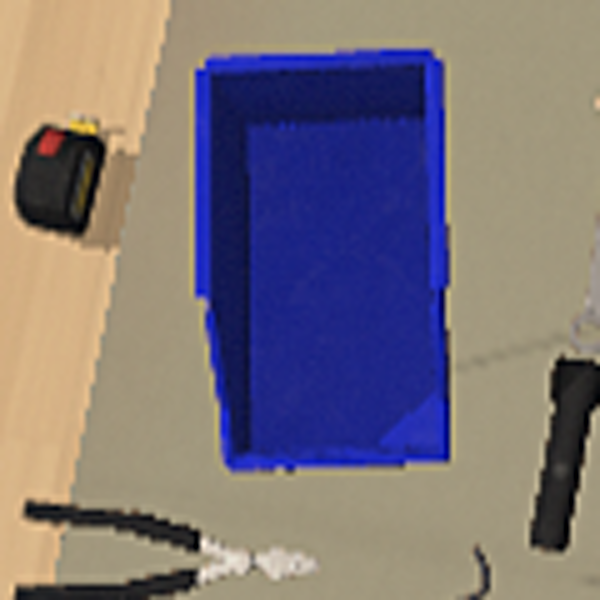

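View pics/c3.png

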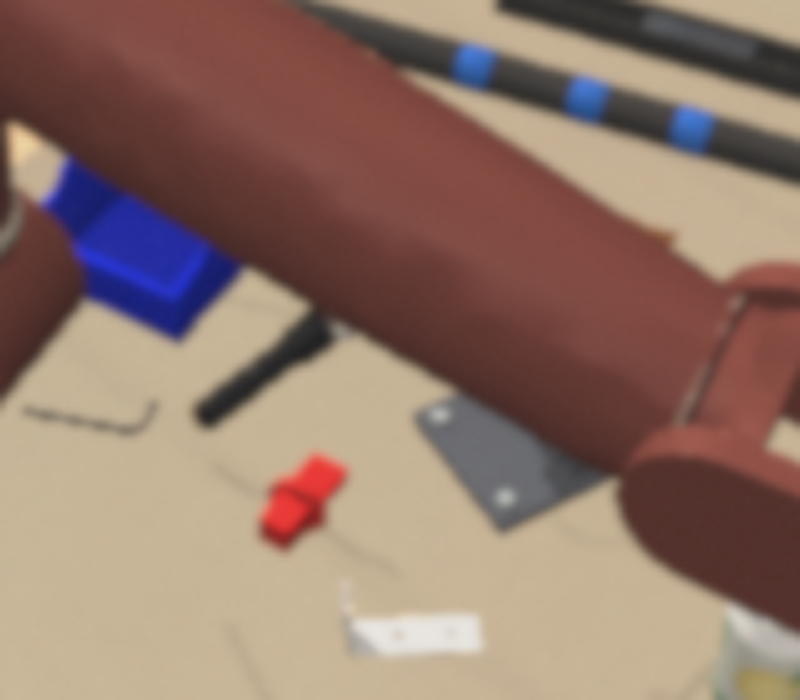

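```bash
python3 - <<'E'
from h import *
t=load('top0'); s=load('scene0')
f=lambda u,v:(265+u/9,170+v/9)
g=lambda u,v:(130+u/5,140+v/5)
for z in (0,.01): print('plate',z,[onz(t,f(*p),z)[:2].round(4) for p in((280,97),(568,232),(403,603),(103,457))])
print('bolts',tri(t,f(158,436),s,(190+440/5,150+413/5)),tri(t,f(378,541),s,(190+505/5,150+497/5)))
print('corner BR',tri(t,f(403,603),s,(190+502/5,150+530/5)),tri(t,f(103,457),s,(190+414/5,150+415/5)))
for z in (.08,.1,.12,.14,.16): print('tab',z,[onz(t,f(*p),z)[:2].round(4) for p in((330,345),(340,400),(370,300))])
for z in(.116,): print('bin',[onz(t,g(*p),z)[:2].round(4) for p in((202,62),(440,55))])
print('binlow',[onz(t,g(*p),.061)[:2].round(4) for p in((228,465),(447,460))])
print(onz(t,(272,257),.01),onz(t,(291,152),.01),'torch',onz(t,g(552,540),.02),onz(t,g(577,365),.02))
E
```

```text
plate 0 [array([ 0.5906, -0.1483]), array([ 0.5553, -0.2584]), array([ 0.4124, -0.2141]), array([ 0.4492, -0.1013])]
plate 0.01 [array([ 0.588 , -0.1475]), array([ 0.553 , -0.2567]), array([ 0.4112, -0.2128]), array([ 0.4477, -0.1008])]
bolts (array([ 0.45784216, -0.11978614,  0.01735714]), np.float64(0.002584159152994938)) (array([ 0.43156979, -0.20127359,  0.0163771 ]), np.float64(0.0015364997773124123))
corner BR (array([ 0.4124021 , -0.21389022,  0.00889312]), np.float64(0.0027510890968997386)) (array([ 0.44936883, -0.10218197,  0.00825761]), np.float64(0.0037555189623855287))
tab 0.08 [array([ 0.4865, -0.1693]), array([ 0.4682, -0.1749]), array([ 0.5039, -0.181 ])]
tab 0.1 [array([ 0.4827, -0.1673]), array([ 0.4647, -0.1728]), array([ 0.4998, -0.1788])]
tab 0.12 [array([ 0.479 , -0.1653]), array([ 0.4613, -0.1707]), array([ 0.4958, -0.1766])]
tab 0.14 [array([ 0.4752, -0.1633]), array([ 0.4579, -0.1686]), array([ 0.4918, -0.1744])]
tab 0.16 [array([ 0.4715, -0.1613]), array([ 0.4544, -0.1665]), array([ 0.4877, -0.1722])]
bin [array([0.5945, 0.2517]), array([0.6197, 0.1085])]
binlow [array([0.3587, 0.2023]), array([0.3809, 0.0699])]
[ 0.33161196 -0.10196436  0.01      ] [ 0.68355141 -0.11878029  0.01      ] torch [0.34459774 0.00049452 0.02      ] [0.45690023 0.00120366 0.02      ]
```

```bash
cat >> h.py <<'E'
def portR(yaw):
    h=np.array([np.cos(yaw),np.sin(yaw),0]); u=np.array([0,0,1.])
    z=u*np.cos(np.pi/6)-h*.5; y=np.array([-h[1],h[0],0]); x=np.cross(y,z); return np.c_[x,y,z]
E
python3 - <<'E'
from h import *
from scipy.optimize import least_squares
t=load('top0')
f=lambda u,v:(265+u/9,170+v/9)
uv=np.array([f(*p) for p in((290,182),(512,292),(432,460),(212,352))])
# x of port: points along +h, up: check
L=np.array([(33,42,0),(33,-42,0),(-33,-42,0),(-33,42,0)])/1000
def res(p): return (proj(t,p[:3]+L@portR(p[3]).T)-uv).ravel()
r=least_squares(res,[.49,-.17,.08,-.31]); print(r.x,np.degrees(r.x[3]),r.fun.round(2)); print(portR(r.x[3]))
p=r.x;M=portR(p[3])
for nm,q in(('tabtop',[(16,7,54),(16,-7,54),(-16,-7,54),(-16,7,54)]),('collar',[(23,0,14),(-23,0,14),(0,23,14),(0,-23,14)])):
    print(nm,((proj(t,p[:3]+np.array(q)/1000@M.T)-[265,170])*9).round())
o=ctrl.get_obs(); print(R.from_rotvec(o['tool_rot']).as_matrix().round(3))
E
```

```text
[ 0.49657718 -0.17916809  0.07616539 -0.31273031] -17.91812662328897 [-0.05  0.38  0.4   0.07 -0.09 -0.32 -0.27 -0.13]
[[ 0.82402068  0.30765766 -0.47574856]
 [-0.26643935  0.95149712  0.15382883]
 [ 0.5         0.          0.8660254 ]]
tabtop [[346. 319.]
 [385. 338.]
 [344. 421.]
 [305. 402.]]
collar [[386. 276.]
 [328. 392.]
 [295. 305.]
 [419. 364.]]
[[ 0.372 -0.928 -0.001]
 [-0.928 -0.372  0.002]
 [-0.002 -0.    -1.   ]]
```

```bash
cat >> h.py <<'E'
M0=np.array([0.49657718,-0.17916809,0.07616539]); YAW=-0.31273
def goal(target_pos, target_R):
    o=ctrl.get_obs(); C=R.from_rotvec(o['tool_rot']).as_matrix()
    d=C.T@(np.array(target_pos)-o['tool_pos']); r=R.from_matrix(C.T@target_R).as_rotvec()
    print('t',round(o['t'],2),'pos',o['tool_pos'].round(4),'shift units',(d/.025).round(2),'turn units',(r/.1).round(2),'F',np.round(o['contact_force'],1),'open',round(o['opening'],4))
def toolR(P,s=-1): return np.c_[s*P[:,1],s*P[:,0]*1.0,-P[:,2]]
E
python3 - <<'E'
from h import *
P=portR(YAW)
for s in(-1,1):
    T=toolR(P,s); print(np.linalg.det(T))
    goal(M0+.2*P[:,2]+[0,0,.04],T)
t=load('top0'); print('can',onz(t,(380,240),.119))
E
```

```text
1.0000000000000004
t 0.1 pos [ 0.2321 -0.5797  0.2302] shift units [-13.5  -12.7   -2.34] turn units [5.03 1.83 6.77] F [-0.4  0.6 -0.2] open 0.0856
1.0000000000000004
t 0.1 pos [ 0.2321 -0.5797  0.2302] shift units [-13.5  -12.7   -2.34] turn units [ -2.33   6.38 -23.78] F [-0.4  0.6 -0.2] open 0.0856
can [ 0.4188914  -0.40232043  0.119     ]
```

Emit:
step_arm(
  increments="0 0 -0.8 0 0 0; 0 0 -0.8 0 0 0; 0 0 -0.8 0 0 0; -0.9 -0.85 0 0 0 0; -0.9 -0.85 0 0 0 0; -0.9 -0.85 0 0 0 0; -0.9 -0.85 0 0 0 0; -0.9 -0.85 0 0 0 0; -0.9 -0.85 0 0 0 0; -0.9 -0.85 0 0 0 0; -0.9 -0.85 0 0 0 0; -0.9 -0.85 0 0 0 0",
  fingers=1,
  newtons=60,
)

```text
t: 1.1
tool_pos: [0.3347, -0.3195, 0.2907]
tool_rot: [-2.601, 1.761, 0.001]
contact_force: [1.4, -0.1, 0.3]
opening: 0.0859
```

Emit:
step_arm(
  increments="-0.9 -0.85 0 0 0 0; -0.9 -0.85 0 0 0 0; -0.9 -0.85 0 0 0 0; -0.9 -0.85 0 0 0 0; -0.9 -0.85 0 0 0 0; -0.9 -0.85 0 0 0 0; 0 0 0 0.72 0.26 0.97; 0 0 0 0.72 0.26 0.97; 0 0 0 0.72 0.26 0.97; 0 0 0 0.72 0.26 0.97; 0 0 0 0.72 0.26 0.97; 0 0 0 0.72 0.26 0.97",
)

```text
t: 2.1
tool_pos: [0.4026, -0.1486, 0.291]
tool_rot: [-1.77, 2.202, -0.529]
contact_force: [-0.5, 0.7, -0.1]
opening: 0.0852
```

```bash
python3 - <<'E'
from h import *
P=portR(YAW)
goal(M0+.2*P[:,2]+[0,0,.04],toolR(P)); snap('scene','scene1'); snap('top','top1')
E
```

```text
t 2.1 pos [ 0.4026 -0.1486  0.291 ] shift units [0.   0.07 0.04] turn units [0.67 0.25 0.9 ] F [-0.5  0.7 -0.1] open 0.0852
```

View pics/scene1.png

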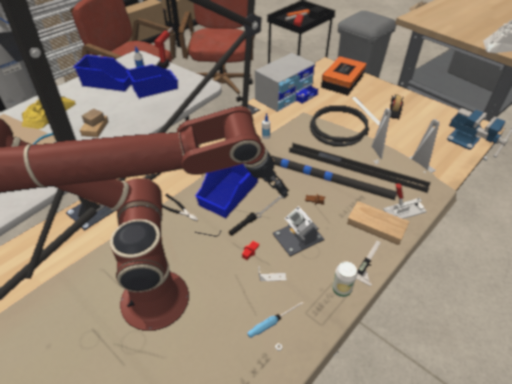

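```bash
python3 - <<'E'
from h import *
crop('scene1',265,195,335,260,11,'c4')
s=load('scene1'); p=M0;M=portR(YAW)
im=cv2.imread('pics/c4.png')
for q in([(33,42,0),(33,-42,0),(-33,-42,0),(-33,42,0)],[(16,7,54),(16,-7,54),(-16,-7,54),(-16,7,54)]):
    w=(proj(s,p+np.array(q)/1000@M.T)-[265,195]+.5)*11; print(w.round())
    cv2.polylines(im,[w.astype(int)],True,(0,0,255),1)
cv2.imwrite('pics/c4b.png',im)
E
```

```text
[[381. 174.]
 [534. 347.]
 [372. 487.]
 [225. 309.]]
[[342. 211.]
 [368. 241.]
 [288. 310.]
 [263. 280.]]
```

View pics/c4.png

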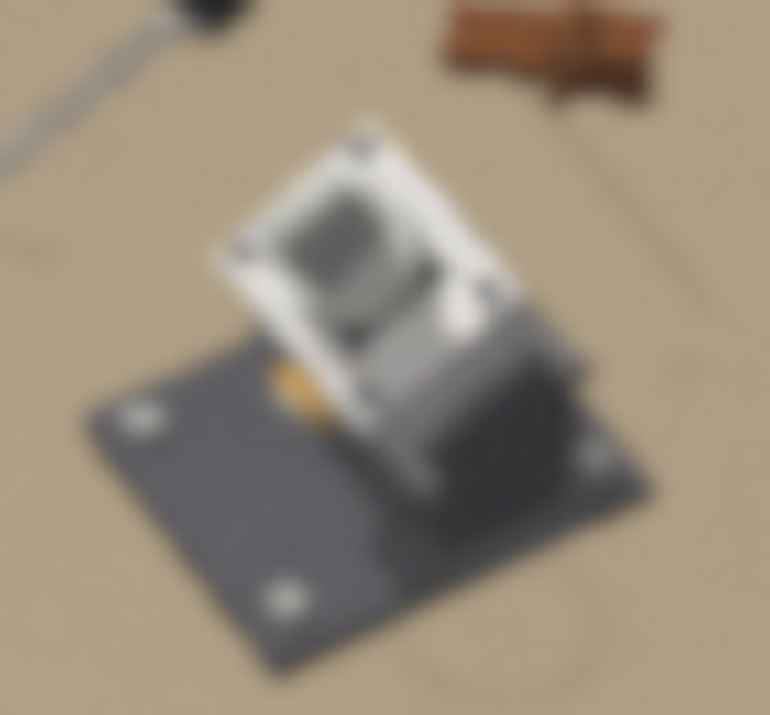

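View pics/c4b.png

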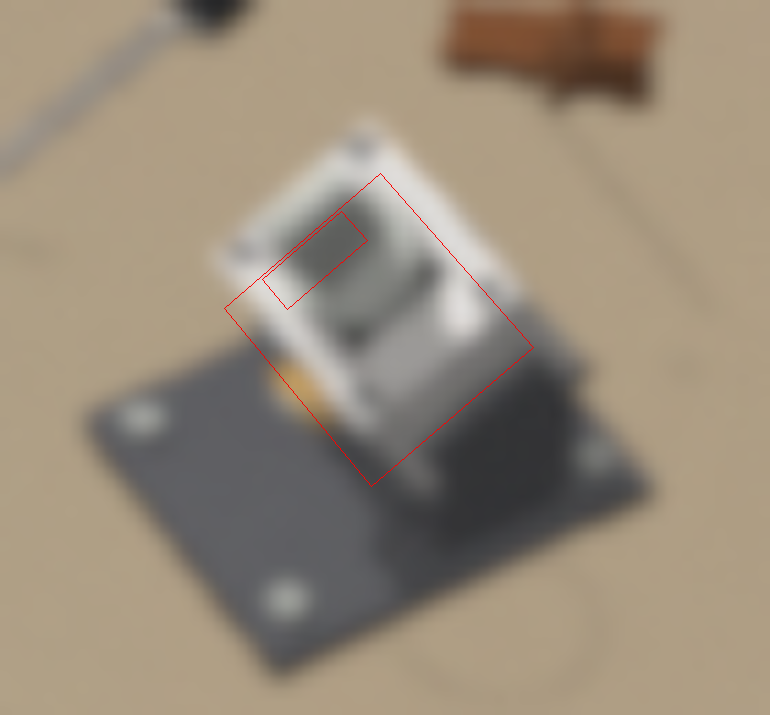

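```bash
python3 - <<'E'
from h import *
from scipy.optimize import least_squares
t=load('top0'); s=load('scene1')
uv=np.array([(265+a/9-.5,170+b/9-.5) for a,b in((290,182),(512,292),(432,460),(212,352))])
us=np.array([(265+a/11-.5,195+b/11-.5) for a,b in((365,122),(528,300),(376,436),(215,260))])
L=np.array([(33,42,0),(33,-42,0),(-33,-42,0),(-33,42,0)])/1000
def res(p):
    W=p[:3]+L@portR(p[3]).T
    return np.r_[(proj(t,W)-uv).ravel(),(proj(s,W)-us).ravel()]
r=least_squares(res,[.49,-.17,.08,-.31]); print(r.x,np.degrees(r.x[3]),r.fun.reshape(-1,2).round(2).tolist())
p=r.x;M=portR(p[3])
for nm,im,off,k in(('c1',t,(265,170),9),('c4',s,(265,195),11)):
    g=cv2.imread(f'pics/{nm}.png')
    a=np.linspace(0,6.28,40)
    for q in(L*1000,[(16,7,54),(16,-7,54),(-16,-7,54),(-16,7,54)],[(16,7,14),(16,-7,14),(-16,-7,14),(-16,7,14)],np.c_[23*np.cos(a),23*np.sin(a),a*0+14]):
        w=(proj(im,p[:3]+np.array(q)/1000@M.T)-off+.5)*k
        cv2.polylines(g,[w.astype(int)],True,(0,0,255),1)
    cv2.imwrite(f'pics/{nm}f.png',g)
E
```

```text
[ 0.49397492 -0.17542111  0.09862956 -0.29831932] -17.0924379195168 [[-0.28, 0.08], [0.8, -0.38], [0.4, -0.29], [-0.4, 0.03], [0.43, 0.19], [-0.08, -0.35], [-1.02, 0.26], [-0.15, 0.19]]
```

View pics/c1f.png

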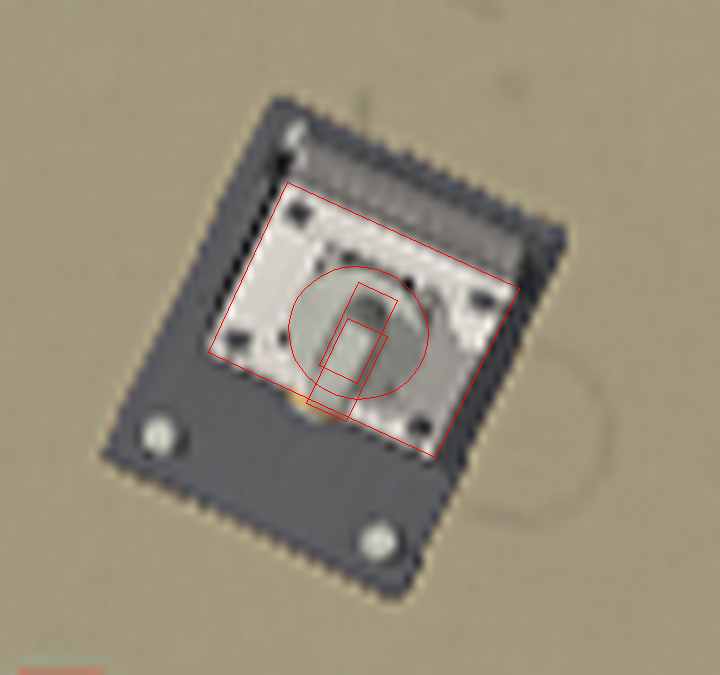

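View pics/c4f.png

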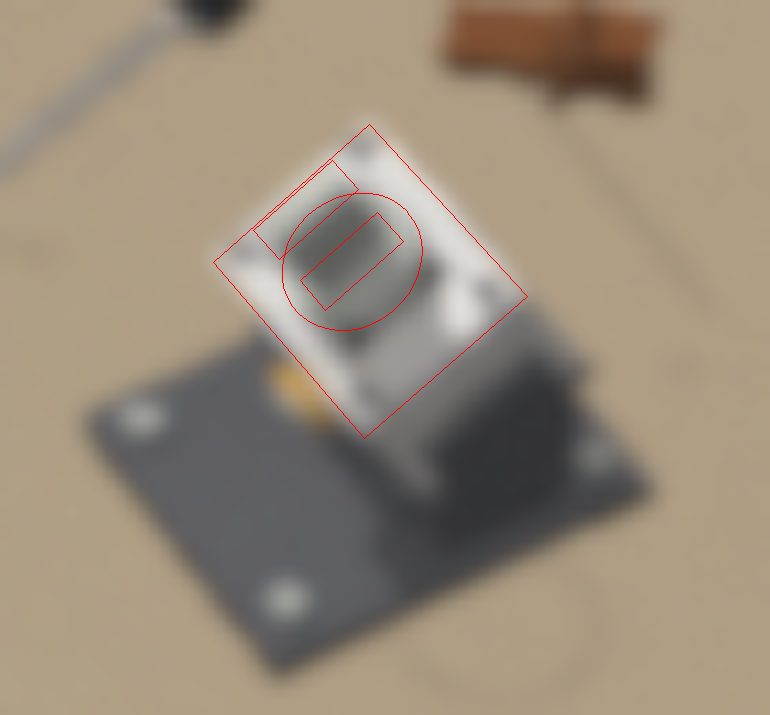

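```bash
sed -i 's/^M0=.*/M0=np.array([0.494,-0.1755,0.0985]); YAW=-0.303/' h.py; python3 - <<'E'
from h import *
P=portR(YAW); goal(M0+.1*P[:,2],toolR(P))
E
```

```text
t 2.2 pos [ 0.4015 -0.1477  0.2898] shift units [0.02 0.16 4.58] turn units [0.71 0.21 0.87] F [0.2 0.3 0.2] open 0.0851
```

Emit:
step_arm(
  increments="0 0 0 0.71 0.21 0.87; 0 0 0 0 0 0; 0 0 0 0 0 0",
)

```text
t: 2.45
tool_pos: [0.4026, -0.1482, 0.2911]
tool_rot: [-1.645, 2.23, -0.597]
contact_force: [0.0, 0.4, -0.2]
opening: 0.0854
```

```bash
python3 - <<'E'
from h import *
P=portR(YAW); goal(M0+.1*P[:,2],toolR(P))
E
```

```text
t 2.45 pos [ 0.4026 -0.1482  0.2911] shift units [-0.05  0.54  4.58] turn units [0.02 0.01 0.03] F [ 0.   0.4 -0.2] open 0.0854
```

Emit:
step_arm(
  increments="-0.05 0.54 0.58 0.02 0 0.03; 0 0 1 0 0 0; 0 0 1 0 0 0; 0 0 1 0 0 0; 0 0 1 0 0 0; 0 0 0 0 0 0; 0 0 0 0 0 0",
)

```text
t: 3.03
tool_pos: [0.4466, -0.1605, 0.1837]
tool_rot: [-1.64, 2.234, -0.593]
contact_force: [0.2, 0.3, 0.6]
opening: 0.0854
```

```bash
python3 - <<'E'
from h import *
P=portR(YAW); goal(M0+.022*P[:,2],toolR(P))
snap('scene','scene2'); snap('top','top2'); crop('scene2',230,150,350,260,6,'c5'); crop('top2',230,130,350,250,6,'c6')
E
```

```text
t 3.03 pos [ 0.4466 -0.1605  0.1837] shift units [ 0.01 -0.03  3.07] turn units [ 0.03  0.02 -0.02] F [0.2 0.3 0.6] open 0.0854
```

View pics/c5.png

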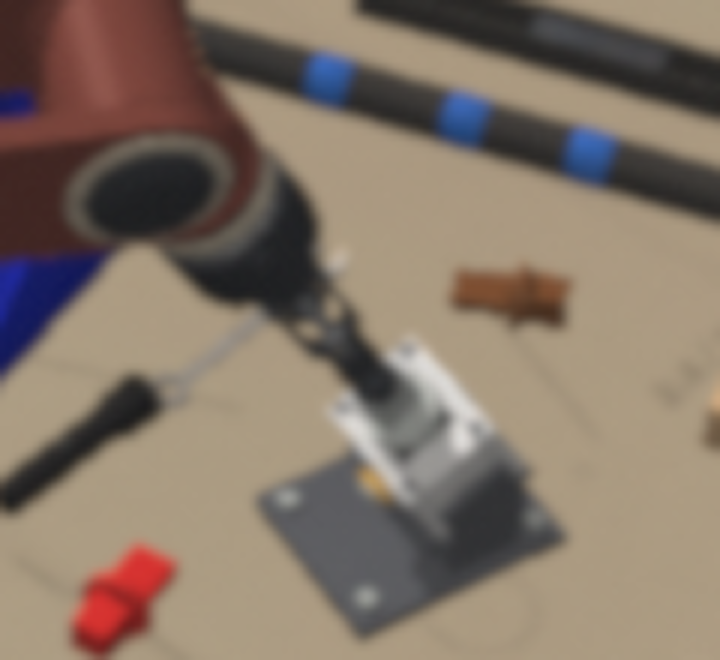

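View pics/c6.png

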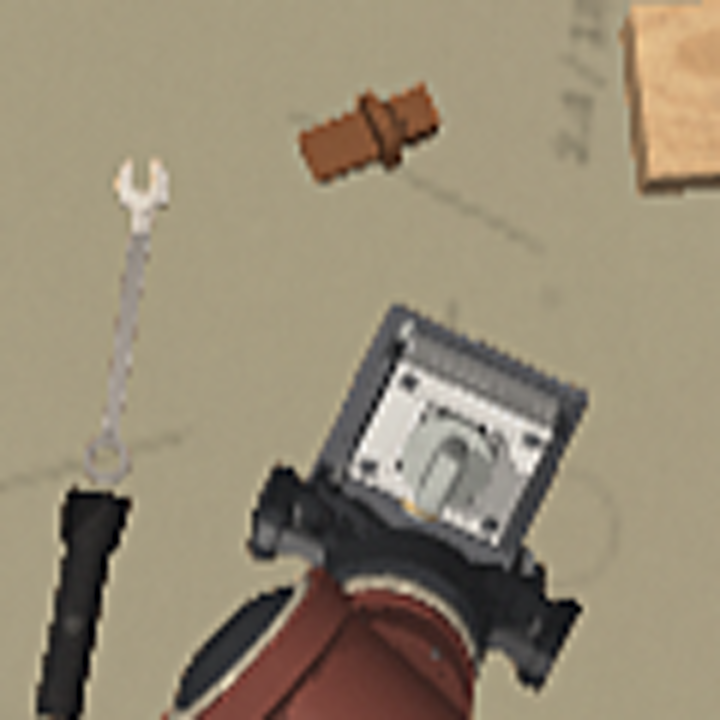

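The chosen steel tab sits between the open jaws, at about (305,208) in the top view. The red stopper at (272,257) and the brown one at (291,152) are decoys. I'm descending now.

Emit:
step_arm(
  increments="0 -0.02 0.6 0.03 0.02 -0.02; 0 0 0.6 0 0 0; 0 0 0.6 0 0 0; 0 0 0.6 0 0 0; 0 0 0.5 0 0 0; 0 0 0.15 0 0 0; 0 0 0 0 0 0; 0 0 0 0 0 0",
)

```text
t: 3.8
tool_pos: [0.4845, -0.173, 0.1217]
tool_rot: [-1.636, 2.229, -0.608]
contact_force: [0.1, 0.5, 0.3]
opening: 0.0853
```

Emit:
step_arm(
  increments="0 0 0 0 0 0; 0 0 0 0 0 0; 0 0 0 0 0 0; 0 0 0 0 0 0; 0 0 0 0 0 0; 0 0 0 0 0 0; 0 0 0 0 0 0; 0 0 0 0 0 0; 0 0 0 0 0 0; 0 0 0 0 0 0",
  fingers=-1,
  newtons=30,
)

```text
t: 4.63
tool_pos: [0.4841, -0.1725, 0.1202]
tool_rot: [-1.636, 2.23, -0.605]
contact_force: [-2.5, 2.9, 2.4]
opening: 0.0137
```

```bash
cat >> h.py <<'E'
def st():
    o=ctrl.get_obs(); P=portR(YAW); C=R.from_rotvec(o['tool_rot']).as_matrix()
    p=P.T@(o['tool_pos']-M0)*1000; r=R.from_matrix(toolR(P).T@C).as_rotvec()
    print('t %.2f'%o['t'],'TCP port mm',p.round(1),'turn(tool) deg',np.degrees(r).round(1),'Fport',(P.T@o['contact_force']).round(1),'Tport',(P.T@o['wrist_torque']).round(2),'open %.4f'%o['opening'])
E
python3 - <<'E'
from h import *
st(); snap('scene','scene3'); snap('top','top3'); crop('scene3',230,150,350,260,6,'c7'); crop('top3',230,130,350,250,6,'c8')
E
```

```text
t 4.63 TCP port mm [ 1.9 -0.1 24. ] turn(tool) deg [0.3 0.1 0.1] Fport [-1.6  2.   3.7] Tport [ 0.31  0.34 -0.15] open 0.0137
```

View pics/c7.png

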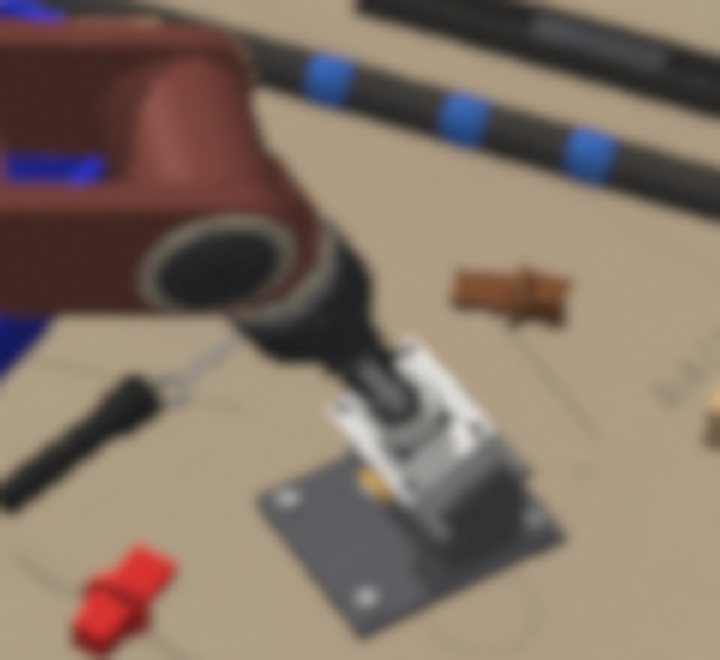

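View pics/c8.png

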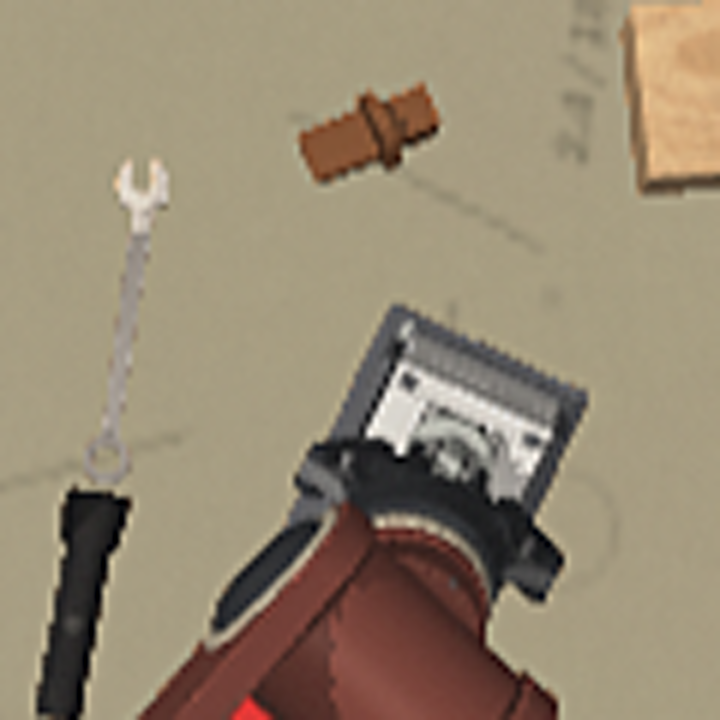

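Emit:
step_arm(
  increments="0 0 0 0 0 0; 0 0 0 0 0 0; 0 0 0 0 0 0; -0.028 0 -0.01 0 0.39 0; -0.028 0 -0.01 0 0.39 0; -0.028 0 -0.01 0 0.39 0; -0.028 0 0 0 0.39 0; 0 0 0 0 0 0",
  newtons=100,
)

```text
t: 5.4
tool_pos: [0.485, -0.1685, 0.1198]
tool_rot: [-1.642, 2.336, -0.757]
contact_force: [2.9, 0.5, -0.4]
opening: 0.013
```

```bash
python3 - <<'E'
from h import *
st()
E
```

```text
t 5.40 TCP port mm [ 1.4  4.  23.8] turn(tool) deg [0.3 9.  0. ] Fport [ 2.1  1.3 -1.6] Tport [ 0.6   0.02 -0.22] open 0.0130
```

Emit:
step_arm(
  increments="0.04 0 -0.015 0 -0.52 0; 0.04 0 -0.015 0 -0.52 0; 0.04 0 -0.015 0 -0.52 0; 0.04 0 -0.015 0 -0.52 0; 0.04 0 -0.015 0 -0.52 0; 0.04 0 -0.015 0 -0.52 0",
)

```text
t: 5.9
tool_pos: [0.481, -0.1764, 0.1209]
tool_rot: [-1.624, 2.119, -0.463]
contact_force: [11.3, -6.6, -15.2]
opening: 0.0126
```

```bash
python3 - <<'E'
from h import *
st()
E
```

```text
t 5.90 TCP port mm [ 0.7 -4.7 25.5] turn(tool) deg [ 0.4 -8.8  0.1] Fport [  3.5  -2.9 -19.6] Tport [-1.43 -0.42 -0.14] open 0.0126
```

Emit:
step_arm(
  increments="-0.04 0 0 0 0.52 0; -0.04 0 -0.01 0 0.52 0; -0.04 0 -0.015 0 0.52 0; -0.04 0 -0.015 0 0.52 0; -0.04 0 -0.015 0 0.52 0; -0.04 0 0 0 0.52 0",
)

```text
t: 6.4
tool_pos: [0.4828, -0.1682, 0.1224]
tool_rot: [-1.638, 2.338, -0.757]
contact_force: [9.8, 2.3, -8.9]
opening: 0.0126
```

```bash
python3 - <<'E'
from h import *
st(); snap('scene','scene4'); snap('top','top4'); crop('scene4',265,195,335,260,11,'c9')
E
```

```text
t 6.40 TCP port mm [ 0.8  3.6 27.2] turn(tool) deg [0.4 9.  0.2] Fport [  3.1   5.1 -12.1] Tport [ 1.85 -0.31 -0.  ] open 0.0126
```

View pics/c9.png

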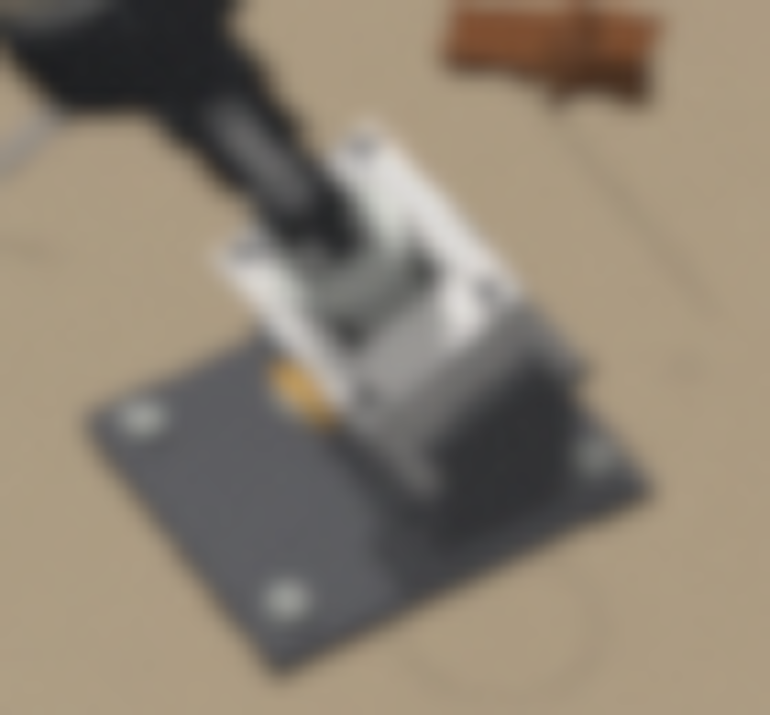

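The valve body's top corners are unchanged at crop pixels (365,122) and (215,260), so it is still home while the stopper moves out. I'll keep rocking.

Emit:
step_arm(
  increments="0.04 0 0 0 -0.52 0; 0.04 0 -0.015 0 -0.52 0; 0.04 0 -0.015 0 -0.52 0; 0.04 0 -0.015 0 -0.52 0; 0.04 0 -0.015 0 -0.52 0; 0.04 0 -0.015 0 -0.52 0; -0.04 0 0 0 0.52 0; -0.04 0 -0.015 0 0.52 0; -0.04 0 -0.015 0 0.52 0; -0.04 0 -0.015 0 0.52 0; -0.04 0 -0.015 0 0.52 0; -0.04 0 -0.015 0 0.52 0",
)

```text
t: 7.5
tool_pos: [0.4808, -0.1674, 0.1256]
tool_rot: [-1.638, 2.338, -0.756]
contact_force: [12.4, 1.9, -12.8]
opening: 0.0126
```

```bash
python3 - <<'E'
from h import *
st(); snap('scene','scene5'); crop('scene5',265,195,335,260,11,'c10')
E
```

```text
t 7.50 TCP port mm [ 0.5  3.8 31. ] turn(tool) deg [0.4 9.  0.2] Fport [  3.4   5.5 -16.8] Tport [ 2.01 -0.59  0.04] open 0.0126
```

View pics/c10.png

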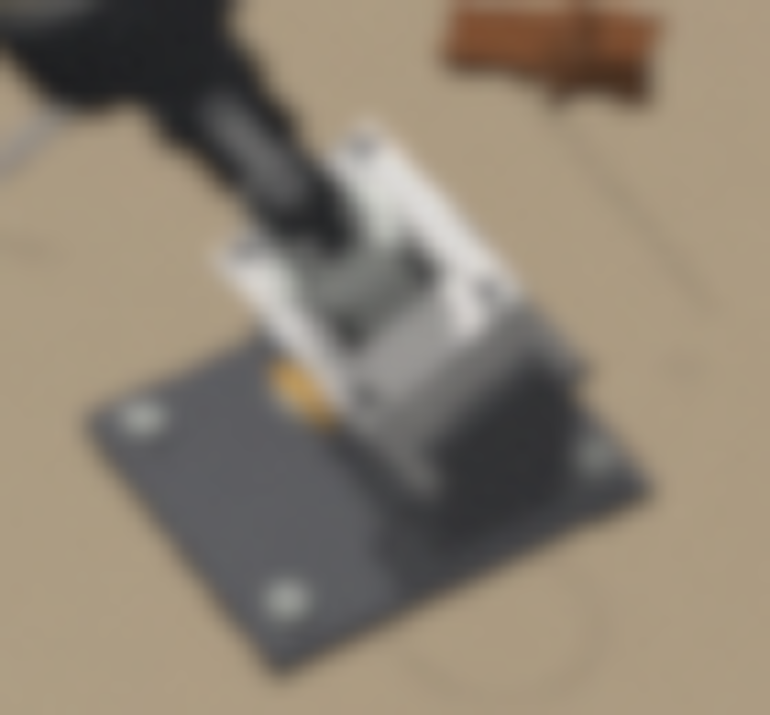

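Emit:
step_arm(
  increments="0.04 0 0 0 -0.52 0; 0.04 0 -0.015 0 -0.52 0; 0.04 0 -0.015 0 -0.52 0; 0.04 0 -0.015 0 -0.52 0; 0.04 0 -0.015 0 -0.52 0; 0.04 0 -0.015 0 -0.52 0; -0.04 0 0 0 0.52 0; -0.04 0 -0.015 0 0.52 0; -0.04 0 -0.015 0 0.52 0; -0.04 0 -0.015 0 0.52 0; -0.04 0 -0.015 0 0.52 0; -0.04 0 -0.015 0 0.52 0",
)

```text
t: 8.55
tool_pos: [0.479, -0.1665, 0.1291]
tool_rot: [-1.637, 2.338, -0.755]
contact_force: [12.3, 4.7, -11.8]
opening: 0.0128
```

```bash
python3 - <<'E'
from h import *
st(); snap('scene','scene6'); crop('scene6',265,195,335,260,11,'c11')
E
```

```text
t 8.55 TCP port mm [ 0.6  4.1 35. ] turn(tool) deg [0.4 8.9 0.2] Fport [  3.1   8.2 -15.4] Tport [ 2.32 -0.59  0.04] open 0.0128
```

View pics/c11.png

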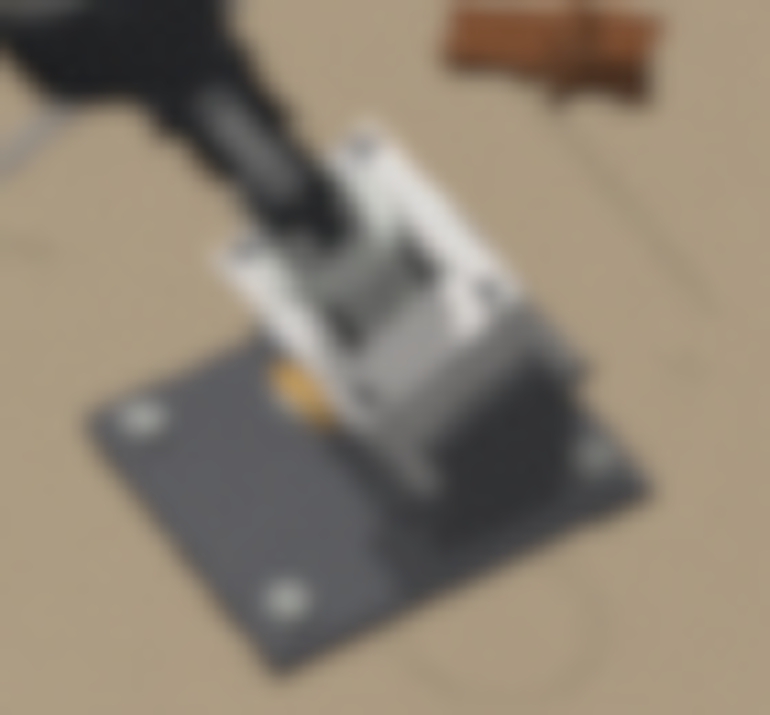

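Emit:
step_arm(
  increments="0.04 0 0 0 -0.52 0; 0.04 0 -0.015 0 -0.52 0; 0.04 0 -0.015 0 -0.52 0; 0.04 0 -0.015 0 -0.52 0; 0.04 0 -0.015 0 -0.52 0; 0.04 0 -0.015 0 -0.52 0; -0.04 0 0 0 0.52 0; -0.04 0 -0.015 0 0.52 0; -0.04 0 -0.015 0 0.52 0; -0.04 0 -0.015 0 0.52 0; -0.04 0 -0.015 0 0.52 0; -0.04 0 -0.015 0 0.52 0",
)

```text
t: 9.6
tool_pos: [0.4771, -0.1657, 0.1327]
tool_rot: [-1.637, 2.338, -0.755]
contact_force: [13.0, 5.2, -10.9]
opening: 0.0124
```

```bash
python3 - <<'E'
from h import *
st(); snap('scene','scene7'); crop('scene7',265,195,335,260,11,'c12')
E
```

```text
t 9.60 TCP port mm [ 0.6  4.3 39.1] turn(tool) deg [0.4 8.9 0.3] Fport [  3.9   8.9 -14.9] Tport [ 2.52 -0.57  0.05] open 0.0124
```

View pics/c12.png

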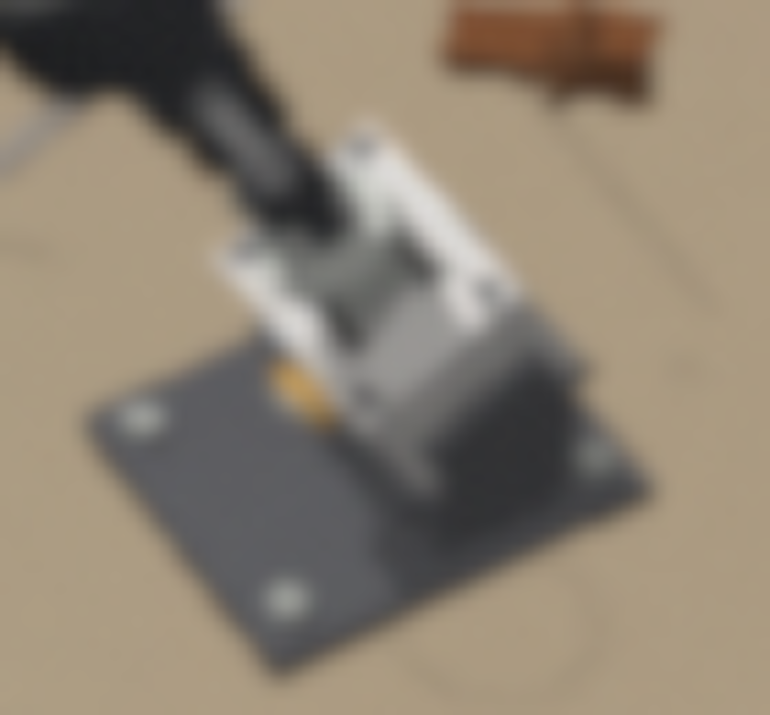

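Still home, about 15 mm out. I'll keep going.

Emit:
step_arm(
  increments="0.04 0 0 0 -0.52 0; 0.04 0 -0.015 0 -0.52 0; 0.04 0 -0.015 0 -0.52 0; 0.04 0 -0.015 0 -0.52 0; 0.04 0 -0.015 0 -0.52 0; 0.04 0 -0.015 0 -0.52 0; -0.04 0 0 0 0.52 0; -0.04 0 -0.015 0 0.52 0; -0.04 0 -0.015 0 0.52 0; -0.04 0 -0.015 0 0.52 0; -0.04 0 -0.015 0 0.52 0; -0.04 0 -0.015 0 0.52 0",
)

```text
t: 10.65
tool_pos: [0.4754, -0.1648, 0.1365]
tool_rot: [-1.636, 2.337, -0.754]
contact_force: [11.6, 8.9, -9.0]
opening: 0.0124
```

```bash
python3 - <<'E'
from h import *
st()
E
```

```text
t 10.65 TCP port mm [ 0.8  4.7 43.4] turn(tool) deg [0.4 8.8 0.3] Fport [  2.8  11.9 -12. ] Tport [ 3.02 -0.38  0.01] open 0.0124
```

Emit:
step_arm(
  increments="0.04 0 0 0 -0.52 0; 0.04 0 -0.02 0 -0.52 0; 0.04 0 -0.02 0 -0.52 0; 0.04 0 -0.02 0 -0.52 0; 0.04 0 -0.02 0 -0.52 0; 0.04 0 -0.02 0 -0.52 0; -0.04 0 0 0 0.52 0; -0.04 0 -0.02 0 0.52 0; -0.04 0 -0.02 0 0.52 0",
)

```text
t: 11.4
tool_pos: [0.4709, -0.1701, 0.1399]
tool_rot: [-1.636, 2.235, -0.606]
contact_force: [-0.9, 0.6, -1.9]
opening: 0.0125
```

```bash
python3 - <<'E'
from h import *
st(); snap('scene','scene8'); crop('scene8',265,195,335,260,11,'c13')
E
```

```text
t 11.40 TCP port mm [ 0.2 -1.8 47.7] turn(tool) deg [0.2 0.3 0.2] Fport [-1.8  0.3 -1.2] Tport [0.01 0.43 0.03] open 0.0125
```

View pics/c13.png

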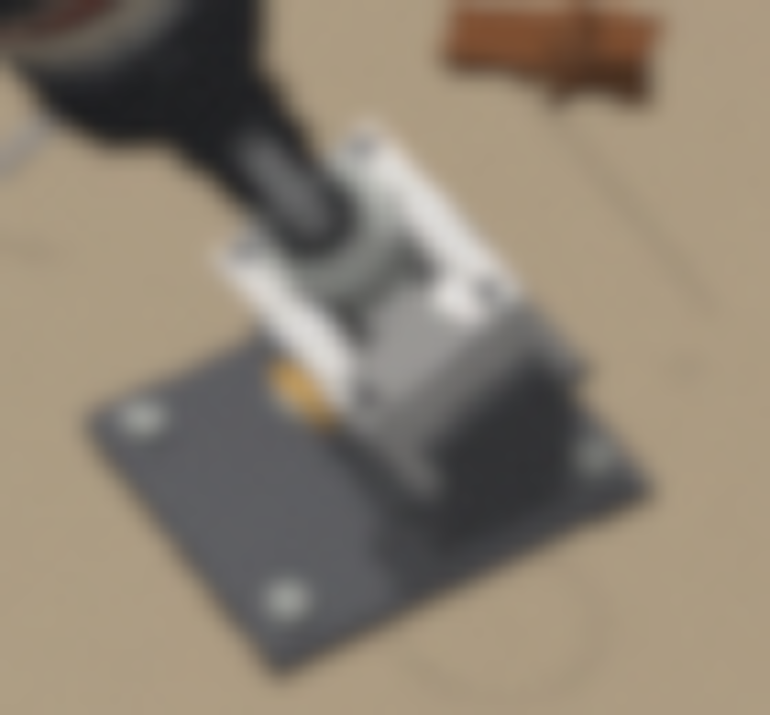

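Emit:
step_arm(
  increments="0 0 -0.1 0 0 0; 0 0 -0.1 0 0 0; 0 0 -0.1 0 0 0; 0 0 -0.1 0 0 0; 0 0 -0.2 0 0 0; 0 0 -0.2 0 0 0; 0 0 -0.3 0 0 0; 0 0 -0.3 0 0 0; 0 0 -0.3 0 0 0; 0 0 0 0 0 0; 0 0 0 0 0 0",
)

```text
t: 12.37
tool_pos: [0.4518, -0.1628, 0.1791]
tool_rot: [-1.636, 2.229, -0.608]
contact_force: [-0.5, 0.5, -1.2]
opening: 0.0126
```

```bash
python3 - <<'E'
from h import *
st(); snap('scene','scene9'); crop('scene9',235,165,335,260,8,'c14')
E
```

```text
t 12.37 TCP port mm [ 2.1 -0.5 91.9] turn(tool) deg [0.4 0.1 0.1] Fport [-1.1  0.4 -0.7] Tport [-0.    0.43  0.03] open 0.0126
```

View pics/c14.png

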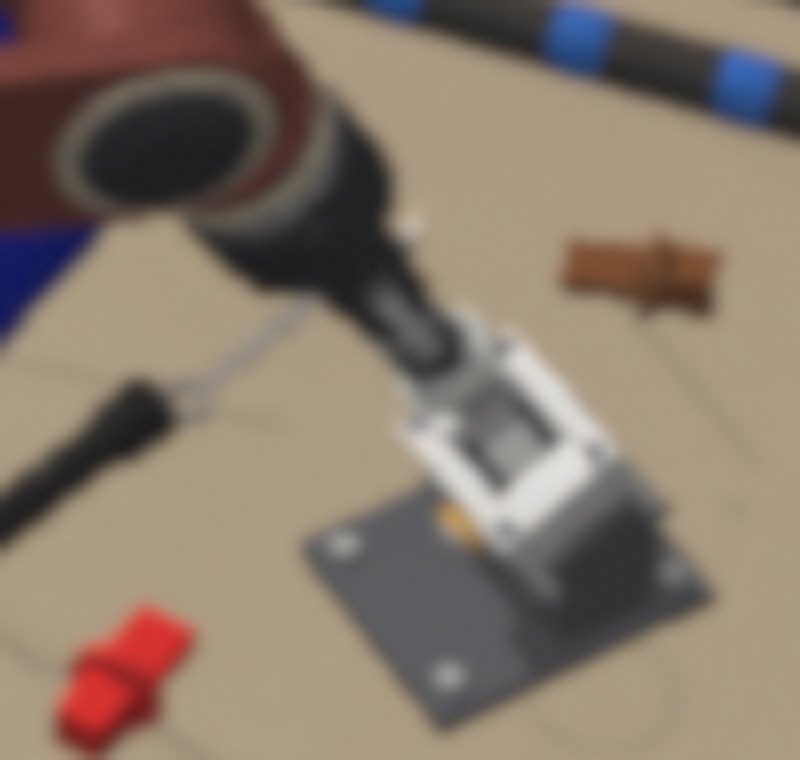

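The port at crop pixel (505,430) is empty, the stopper hangs clear, and the valve body is home. Next I'll locate the bin.

```bash
python3 - <<'E'
from h import *
c=np.array([.489,.158,0]);a=np.radians(10.2)
Rz=R.from_euler('z',a).as_matrix()
for nm,fn,(u0,v0,u1,v1),k in(('b1','top0',(140,130,250,255),6),('b2','scene1',(180,140,280,230),8)):
    im=load(fn);crop(fn,u0,v0,u1,v1,k,nm);g=cv2.imread(f'pics/{nm}.png')
    for q,col in(([(-125,-76,0),(-125,76,0),(125,76,0),(125,-76,0)],(0,255,255)),([(-125,-76,61),(-125,76,61),(125,76,116),(125,-76,116)],(0,0,255)),([(-113,-63,7),(-113,63,7),(113,63,7),(113,-63,7)],(255,255,255))):
        w=(proj(im,c+np.array(q)/1000@Rz.T)-[u0,v0]+.5)*k
        cv2.polylines(g,[w.astype(int)],True,col,1)
    cv2.imwrite(f'pics/{nm}.png',g)
P=portR(YAW); o=ctrl.get_obs(); print(o['q'].round(2))
E
```

```text
[-0.58 -0.68  2.34  0.17  0.97  1.24]
```

View pics/b1.png

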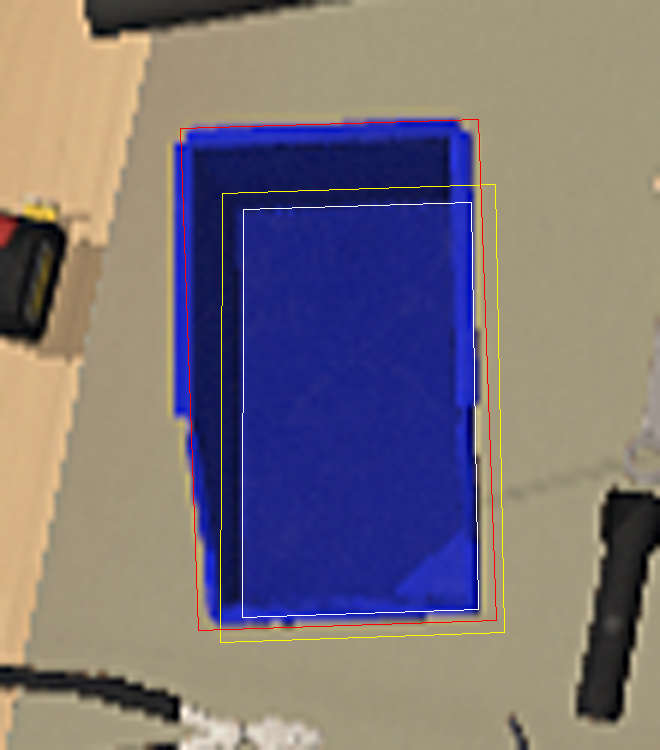

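View pics/b2.png

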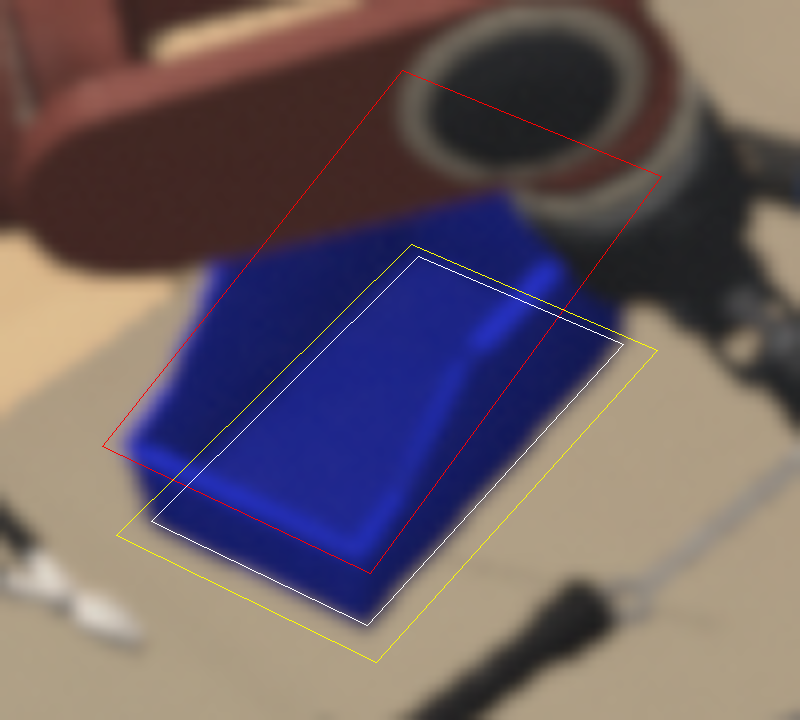

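```bash
cat >> h.py <<'E'
BIN=np.array([.492,.162,0]); 
def downR(deg):
    a=np.radians(deg); x=np.array([np.cos(a),np.sin(a),0]); z=np.array([0,0,-1.]); return np.c_[x,np.cross(z,x),z]
E
python3 - <<'E'
from h import *
goal([.452,-.163,.31],downR(-81.5)); goal([.452,-.163,.31],toolR(portR(YAW)))
E
```

```text
t 12.42 pos [ 0.4516 -0.1626  0.1783] shift units [ 0.02 -2.68 -4.53] turn units [-5.21 -1.21 -4.42] F [ 0.1  0.4 -2.6] open 0.0129
t 12.42 pos [ 0.4516 -0.1626  0.1783] shift units [ 0.02 -2.68 -4.53] turn units [-0.06 -0.02 -0.01] F [ 0.1  0.4 -2.6] open 0.0129
```

Emit:
step_arm(
  increments="0 -0.54 -0.9 0 0 0; 0 -0.54 -0.9 0 0 0; 0 -0.54 -0.9 0 0 0; 0 -0.54 -0.9 0 0 0; 0 -0.54 -0.9 0 0 0; 0 0 0 -0.8 -0.19 -0.68; 0 0 0 -0.8 -0.19 -0.68; 0 0 0 -0.8 -0.19 -0.68; 0 0 0 -0.8 -0.19 -0.68; 0 0 0 -0.8 -0.19 -0.68; 0 0 0 -0.8 -0.19 -0.68; 0 0 0 -0.4 -0.1 -0.34",
)

```text
t: 13.42
tool_pos: [0.454, -0.1632, 0.3085]
tool_rot: [-2.383, 2.046, 0.009]
contact_force: [-0.3, 0.2, -2.0]
opening: 0.0127
```

```bash
python3 - <<'E'
from h import *
goal(BIN+[0,0,.31],downR(-81.5)); snap('scene','scene10'); snap('top','top10')
E
```

```text
t 13.42 pos [ 0.454  -0.1632  0.3085] shift units [-1.263e+01 -3.470e+00 -1.000e-02] turn units [0.03 0.04 0.03] F [-0.3  0.2 -2. ] open 0.0127
```

View pics/scene10.png

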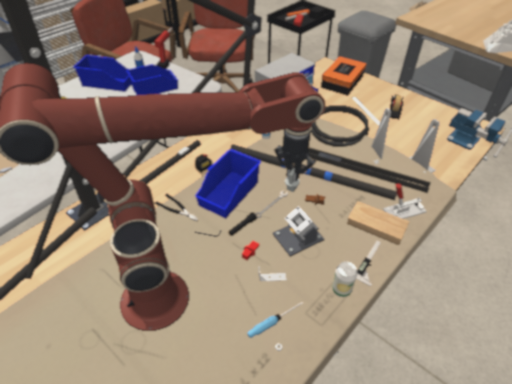

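The stopper hangs below the gripper at about (291,183). The bin is now fully in view, so I'll check its pose.

```bash
python3 - <<'E'
from h import *
c=BIN;Rz=R.from_euler('z',np.radians(8.5)).as_matrix()
for nm,fn,(u0,v0,u1,v1),k in(('b3','scene10',(180,140,280,230),8),):
    im=load(fn);crop(fn,u0,v0,u1,v1,k,nm);g=cv2.imread(f'pics/{nm}.png')
    for q,col in(([(-125,-76,0),(-125,76,0),(125,76,0),(125,-76,0)],(0,255,255)),([(-125,-76,61),(-125,76,61),(125,76,116),(125,-76,116)],(0,0,255)),([(-113,-63,7),(-113,63,7),(113,63,7),(113,-63,7)],(255,255,255))):
        w=(proj(im,c+np.array(q)/1000@Rz.T)-[u0,v0]+.5)*k
        cv2.polylines(g,[w.astype(int)],True,col,1)
    cv2.imwrite(f'pics/{nm}.png',g)
E
```

```text
(no output)
```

View pics/b3.png

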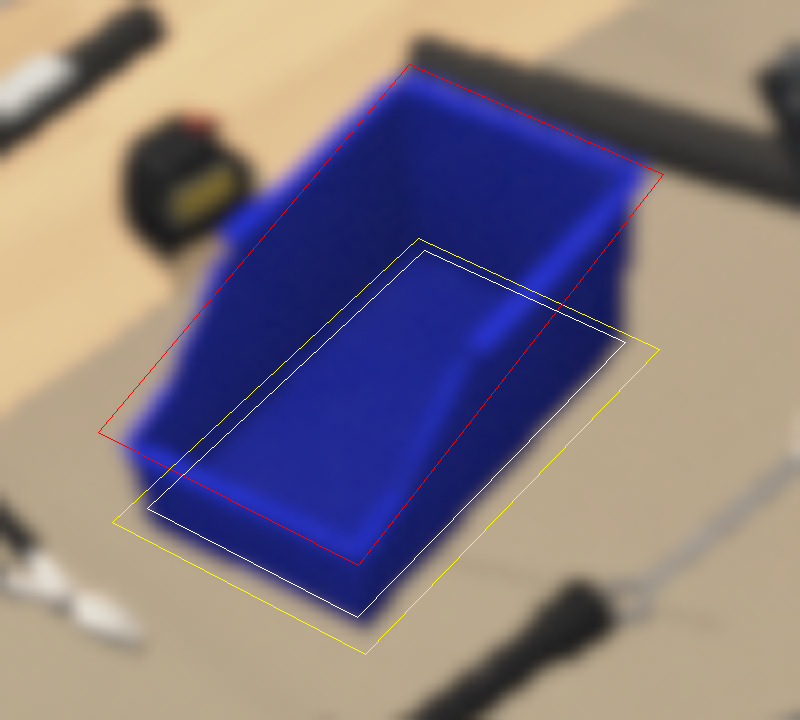

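Emit:
step_arm(
  increments="-0.97 -0.27 0 0 0 0; -0.97 -0.27 0 0 0 0; -0.97 -0.27 0 0 0 0; -0.97 -0.27 0 0 0 0; -0.97 -0.27 0 0 0 0; -0.97 -0.27 0 0 0 0; -0.97 -0.27 0 0 0 0; -0.97 -0.27 0 0 0 0; -0.97 -0.27 0 0 0 0; -0.97 -0.27 0 0 0 0; -0.97 -0.27 0 0 0 0; -0.97 -0.25 0 0 0 0",
)

```text
t: 14.52
tool_pos: [0.4893, 0.1381, 0.3098]
tool_rot: [-2.376, 2.049, 0.002]
contact_force: [0.3, -0.4, -1.2]
opening: 0.0125
```

Emit:
step_arm(
  increments="-0.97 -0.25 0 0 0 0; 0 0 0 0 0 0; 0 0 0 0 0 0; 0 0 0.8 0 0 0; 0 0 0.8 0 0 0; 0 0 0.8 0 0 0; 0 0 0.8 0 0 0; 0 0 0.8 0 0 0; 0 0 0 0 0 0; 0 0 0 0 0 0",
)

```text
t: 15.35
tool_pos: [0.4913, 0.161, 0.209]
tool_rot: [-2.378, 2.052, 0.006]
contact_force: [0.5, -0.4, -2.2]
opening: 0.0128
```

```bash
python3 - <<'E'
from h import *
goal(BIN+[0,0,.065],downR(-81.5)); snap('scene','scene11'); snap('top','top11'); crop('scene11',170,110,300,230,6,'b4');crop('top11',140,110,260,230,5,'b5')
E
```

```text
t 15.35 pos [0.4913 0.161  0.209 ] shift units [-0.02 -0.05  5.76] turn units [ 0.02  0.03 -0.01] F [ 0.5 -0.4 -2.2] open 0.0128
```

View pics/b4.png

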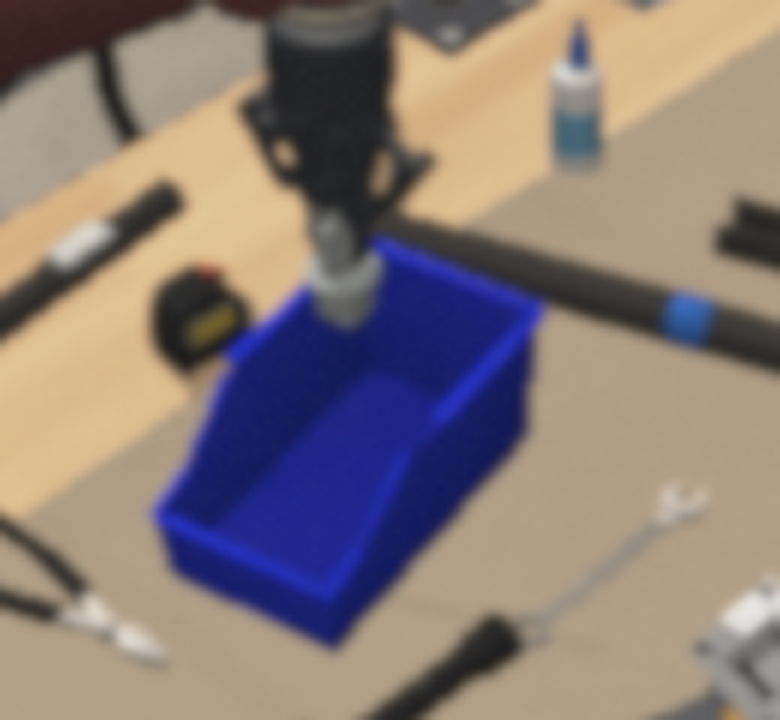

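View pics/b5.png

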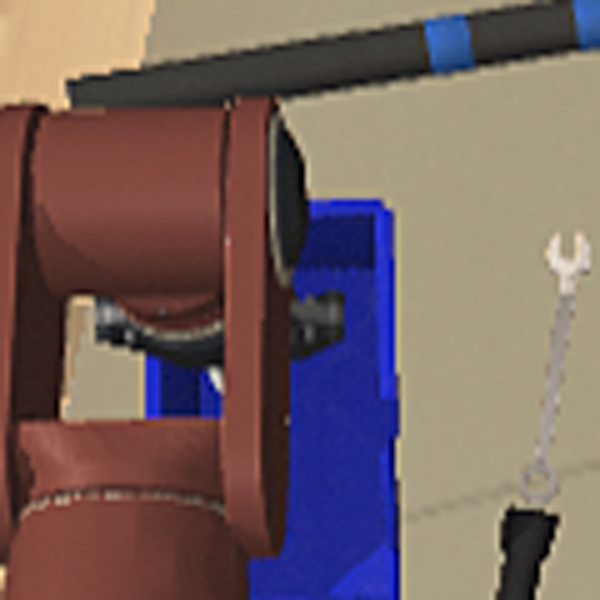

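The stopper is over the bin. In the scene crop it is near (345,290), above the bin interior. Lowering now.

Emit:
step_arm(
  increments="0 0 0.8 0 0 0; 0 0 0.8 0 0 0; 0 0 0.8 0 0 0; 0 0 0.8 0 0 0; 0 0 0.7 0 0 0; 0 0 0.6 0 0 0; 0 0 0.4 0 0 0; 0 0 0.3 0 0 0; 0 0 0.2 0 0 0; 0 0 0.2 0 0 0; 0 0 0 0 0 0; 0 0 0 0 0 0",
)

```text
t: 16.45
tool_pos: [0.4925, 0.1626, 0.0706]
tool_rot: [-2.378, 2.049, 0.003]
contact_force: [-0.6, 0.2, -0.9]
opening: 0.0126
```

```bash
python3 - <<'E'
from h import *
goal(BIN+[0,0,.065],downR(-81.5)); snap('scene','scene12'); crop('scene12',170,110,300,230,6,'b6')
E
```

```text
t 16.45 pos [0.4925 0.1626 0.0706] shift units [0.02 0.02 0.22] turn units [-0.01  0.03  0.  ] F [-0.6  0.2 -0.9] open 0.0126
```

View pics/b6.png

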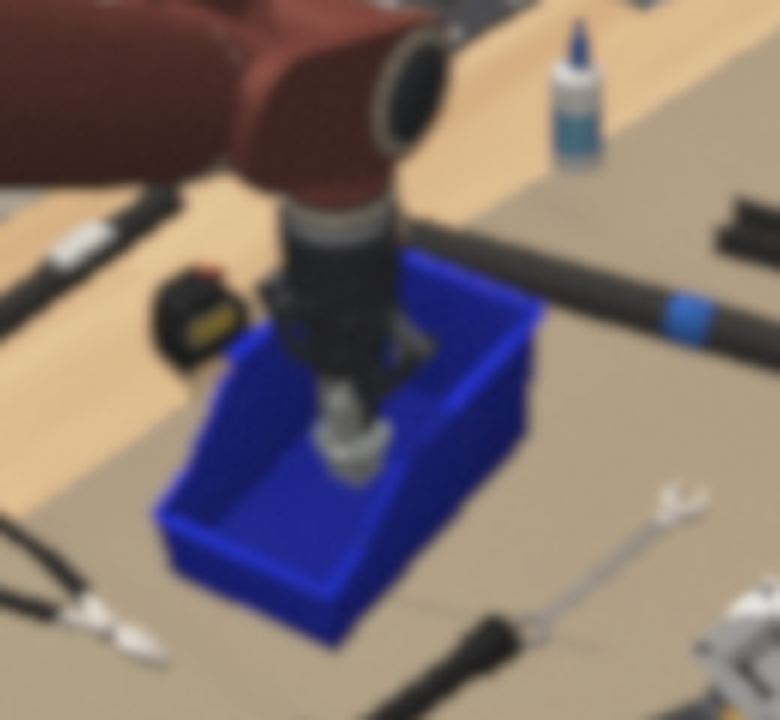

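Emit:
step_arm(
  increments="0 0 0.1 0 0 0; 0 0 0.1 0 0 0; 0 0 0.1 0 0 0; 0 0 0 0 0 0; 0 0 0 0 0 0",
)

```text
t: 16.92
tool_pos: [0.4918, 0.1625, 0.0623]
tool_rot: [-2.379, 2.049, 0.004]
contact_force: [-0.3, -0.0, -1.4]
opening: 0.0129
```

Emit:
step_arm(
  increments="0 0 0 0 0 0; 0 0 0 0 0 0; 0 0 0 0 0 0; 0 0 0 0 0 0; 0 0 0 0 0 0; 0 0 0 0 0 0; 0 0 0 0 0 0; 0 0 0 0 0 0; 0 0 0 0 0 0",
  fingers=-0.1,
)

```text
t: 17.67
tool_pos: [0.4921, 0.1625, 0.0626]
tool_rot: [-2.378, 2.049, 0.003]
contact_force: [-0.0, 0.8, -0.5]
opening: 0.0384
```

Emit:
step_arm(
  increments="0 0 -0.3 0 0 0; 0 0 -0.6 0 0 0; 0 0 -0.8 0 0 0; 0 0 -0.8 0 0 0; 0 0 -0.8 0 0 0; 0 0 -0.8 0 0 0; 0 0 -0.8 0 0 0; 0 0 -0.8 0 0 0; 0 0 -0.8 0 0 0; 0 0 -0.8 0 0 0; 0 0 0 0 0 0; 0 0 0 0 0 0",
)

```text
t: 18.67
tool_pos: [0.4928, 0.1621, 0.2469]
tool_rot: [-2.376, 2.047, -0.0]
contact_force: [-0.6, 0.5, -0.9]
opening: 0.0386
```

```bash
python3 - <<'E'
from h import *
st(); snap('scene','scene13'); snap('top','top13'); crop('scene13',170,110,340,250,4.5,'b7'); crop('top13',130,120,350,270,3.5,'b8')
E
```

```text
t 18.67 TCP port mm [-14.  321.9 179.4] turn(tool) deg [-29.3  -7.  -25.2] Fport [-1.1  0.3 -0.4] Tport [ 0.   -0.04  0.05] open 0.0386
```

View pics/b7.png

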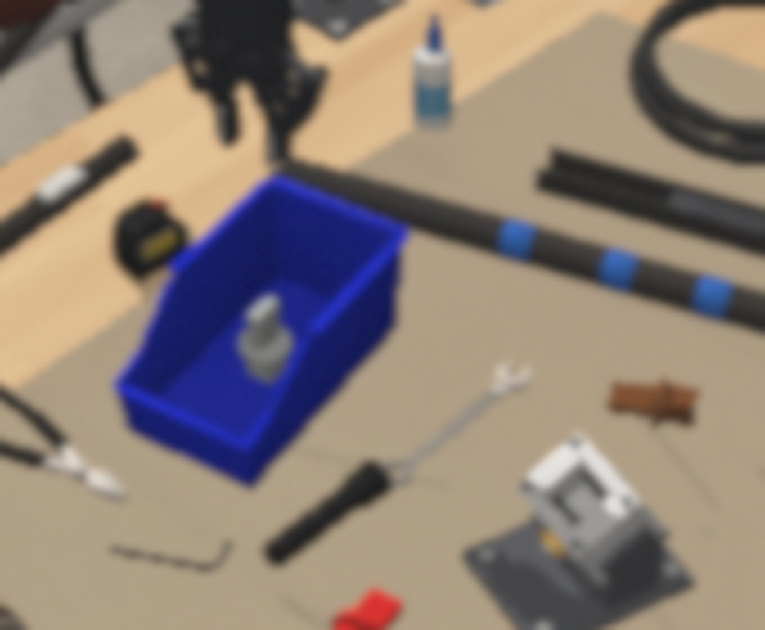

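View pics/b8.png

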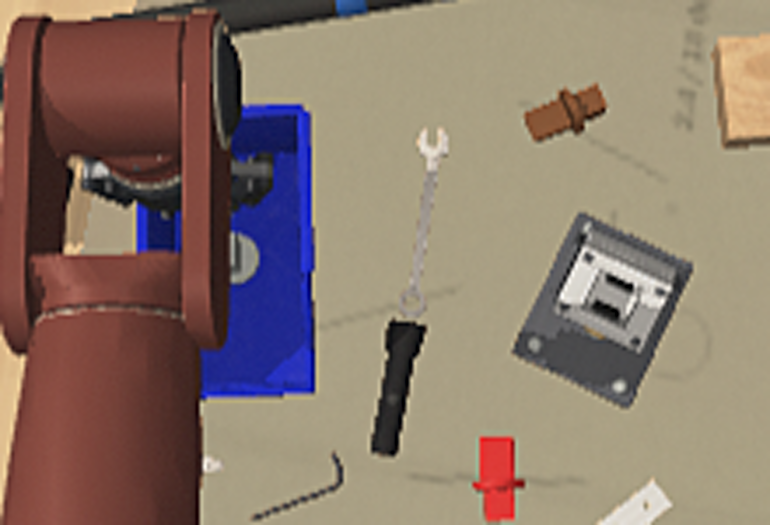

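The stopper stands upright in the bin, at about (263,340) in the scene crop, and the gripper is clear above it. The valve body is home and the bystanders look untouched. Handing in.

```bash
python3 -c "
from station import ctrl
print(ctrl.finish_job())"
```

```text
the job is handed in; nothing more can be done
None
```

The steel stopper is out of the port and standing upright in the blue bin. I handed the job in at about 18.7 s of the 64 s; `finish_job` gives no verdict.

- **Extraction:** I gripped the tab and rocked it about ±9° in 2 mm swings. Axial force read at the end of each move peaked at about 20 N on the first pulling swing, then stayed between 12 and 17 N. It read near zero once the stopper was free. The valve body did not visibly move in any picture I took, and it is seated in its cradle in the last ones.
- **Placing:** I lowered the stopper upright until its end was about 10 mm above the bin floor, opened the jaws and withdrew. The last pictures show the stopper on the bin floor, with the gripper open and well clear. The pliers, spanner, torch and tape measure look unmoved. The can was out of the last crops, but no move passed near it after the start.
- **Disagreements:** My first height estimate for the port, from the top view alone, was about 22 mm too low, and a joint fit with the scene view corrected it before the grasp. My bin fit stayed about 5 to 10 mm off its drawn outline, which is well inside the allowed margin. The sideways tool travel during rocking also read 1 to 2 mm more than I commanded, and I did not find out why.

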